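# Put away tea lights and a walnut in a box with a lift-and-slide cover

### The job

Put both tea lights, standing upright, in the open bay of the wooden box. Then lift the cover by its knob over the stop that holds it, slide it all the way across and let it drop behind the stop at the other end, so that the tea lights are covered, and put the loose walnut in the bay this uncovers. Do not disturb the oil bottle, the goblet or the salt shaker that stand near the box.

Things in the scene. Friction and masses are not known exactly. Their poses are not given: they have to be found in the camera images.
- caddy: Fixed light-wood box of two bays side by side, 136 (its x) x 264 mm (its y, left-right at yaw 0); origin: centre of its underside on the worktop, z up. Walls and middle divider 8 mm thick, 45 mm high; floor 6 mm thick; each bay 120 x 120 mm inside. Over both long walls stands a steel guide strip, its top 72.5 mm above the worktop; the cover's side pins run below it, past two brass bumps 8 mm high.
- bay_right (a point): Centre of the floor of the box's bay at its -y end (the robot's right), open at the start, covered at the end; axes as the box's. It is for the tea lights. It lies 64 mm from the box's origin along -y, 6 mm above the worktop.
- bay_left (a point): Centre of the floor of the box's bay at its +y end (the robot's left), under the cover at the start; axes as the box's. It is for the walnut. 64 mm from the box's origin along +y, 6 mm above the worktop.
- knob (a point): Point on the axis of the brass knob on the cover, at the height to grip; axes as the box's. The knob is an upright post 22 to 25 mm in diameter, 41 mm tall, in the centre of the dark wood cover (122 x 124 x 6 mm, 0.2 to 0.33 kg). This point is 23.5 mm above the cover's top face, 18 mm below the knob's top, 75 mm above the worktop when the cover is down. The cover cannot turn or come off.
- cover_slide (a joint): Travel of the cover along the box, m: 0 = over the left bay, 0.128 = over the right bay; grows toward the box's -y. About 1 N of friction. When down, the bumps leave it only 5 mm of play at each end (0 to 0.005, 0.123 to 0.128). Between the bumps (0.023 to 0.105) it can run low or raised.
- cover_lift (a joint): Height of the cover above its low position, m, 0 to 0.016 (stop); falls back by its own weight (2 to 3.5 N). It must be raised by more than 0.008 to pass a bump: at travel 0.005 to 0.023, and again at 0.105 to 0.123.
- tea_light_a: Tea light in a metal cup, a disc 38 mm in diameter and 15 mm high, 16 to 28 g; origin at the centre of its underside, z up through the wick. Starts standing upright on the worktop.
- tea_light_b: Tea light in a metal cup, a disc 38 mm in diameter and 15 mm high, 16 to 28 g; origin at the centre of its underside, z up through the wick. Starts standing upright on the worktop.
- walnut: Loose walnut in its shell, nearly a ball 35 mm in diameter, 36 mm high, 16 to 28 g; origin at the centre of its underside as it first stands on the worktop (turns with the nut).
- oil_bottle: Bystander: clear glass oil bottle with a dark red cap, 60 mm in diameter, 271 mm tall; origin at the centre of its underside.
- goblet: Bystander: clear stemmed goblet, 83 mm in diameter, 122 mm tall; origin at the centre of its underside.
- salt_shaker: Bystander: salt shaker with a grey top, 44 mm in diameter, 90 mm tall; origin at the centre of its underside.

How it is judged (in metres and radians):
On the way, in this order (a step that is already met when the one before it is completed fails the run):
1. both tea lights stand upright in the right bay, let go, with the cover still over the left bay (x of tea_light_a in the frame of bay_right between -0.057 and 0.057 m and y of tea_light_a in the frame of bay_right between -0.057 and 0.057 m and z of each of tea_light_a, tea_light_b in the frame of bay_right below 0.008 m and angle between each of tea_light_a, tea_light_b's own z axis and vertical below 0.15 rad and x of tea_light_b in the frame of bay_right between -0.057 and 0.057 m and y of tea_light_b in the frame of bay_right between -0.057 and 0.057 m and value of joint cover_slide below 0.006 m and contact force between the fingers and tea_light_a below 0.05 N and contact force between the fingers and tea_light_b below 0.05 N), for 0.1 s.
2. the cover is lifted over the first stop and under way (value of joint cover_slide between 0.014 and 0.118 m), for 0.02 s.
3. the cover is down behind the far stop, over the tea lights (value of joint cover_slide above 0.12 m and value of joint cover_lift below 0.002 m), for 0.1 s.
At the end, for the whole second after the job is handed in: Both tea lights stand upright (within 0.15 rad) on the floor of the right bay; the walnut lies in the left bay (origin within 57 mm of the bay's centre in x and y, below 42 mm over its floor); the cover is down (lift under 2 mm) at travel over 0.120 m, over the tea lights; everything at rest (all of step 3 and x of tea_light_a in the frame of bay_right between -0.057 and 0.057 m and y of tea_light_a in the frame of bay_right between -0.057 and 0.057 m and z of each of tea_light_a, tea_light_b in the frame of bay_right below 0.008 m and angle between each of tea_light_a, tea_light_b's own z axis and vertical below 0.15 rad and x of tea_light_b in the frame of bay_right between -0.057 and 0.057 m and y of tea_light_b in the frame of bay_right between -0.057 and 0.057 m and x of walnut in the frame of bay_left between -0.057 and 0.057 m and y of walnut in the frame of bay_left between -0.057 and 0.057 m and z of walnut in the frame of bay_left below 0.042 m and linear speed of each of tea_light_a, tea_light_b, walnut below 0.03 m/s); the robot touches nothing.
It fails at once if the cover is forced through a stop instead of being lifted over it (value of joint cover_lift below 0.004 m and (value of joint cover_slide between 0.01 and 0.018 m or value of joint cover_slide between 0.11 and 0.118 m)).
It fails at once if the oil bottle is moved by more than 3 cm or tipped (distance of oil_bottle from where it was at the start of the episode above 0.03 m or angle between oil_bottle's own z axis and vertical above 0.35 rad).
It fails at once if the goblet is moved by more than 3 cm or tipped (distance of goblet from where it was at the start of the episode above 0.03 m or angle between goblet's own z axis and vertical above 0.35 rad).
It fails at once if the salt shaker is moved by more than 3 cm or tipped (distance of salt_shaker from where it was at the start of the episode above 0.03 m or angle between salt_shaker's own z axis and vertical above 0.35 rad).
It also fails if it takes over 72 s, if anything falls off the work surface, if the arm or the gripper's body presses on something with over 40 N, if the wrist force passes 120 N, or if a joint passes its speed limit or range.

### The arm

A 6-joint arm with a two-finger parallel gripper is mounted at the origin on a cart in front of the work surface, level with it; the furniture and walls round the work are solid. World frame = base frame: x ahead of the robot, y to its left, z up, the work surface at z = 0. Lengths are in m, angles in degrees, forces in N, time in s.
With the tool pointing down it reaches from about 0.4 to 0.825 m from the base axis. Payload 7 kg.
Tool frame: the origin (TCP) lies midway between the tips of the shut fingers; the grasp point (between the pads) lies 19 mm behind it; z points along the fingers, y is the direction in which the jaws open and shut (so a half turn about z gives the same grasp; the last joint's range is limited). The gripper opens to 88 mm and grips with 3 to 60 N. Pads are 19 mm wide; open, the fingers measure 130 mm over their backs; the gripper's body (78 mm by 193 mm) begins 47 mm behind the grasp point.
Start: joints at [92.424, 20.546, 0.682, 0, -70.136, -16.507], TCP at [0.164, 0.655, 0.201] pointing down, gripper open.
Joint ranges: [-176.03, 176.03], [-82.01, 121.73], [-58.28, 71.71], [-173.87, 95.51], [-174.79, -0.11], [-173.66, 173.66]. Speed limits (degrees/s): [136.94, 136.94, 172.46, 180, 180, 180].

### API

Orientations are given as a 3x3 rotation matrix whose columns are the frame's x, y, z axes.
In Python, from rig import robot gives the robot as it stands. Calls block until the motion is done:
- robot.goto(position, orientation): joint-space move of the TCP to a pose.
- robot.servo_line(position, ori=None, speed=0.15): straight line of the TCP; ori=None keeps the orientation; speed is the mean speed in m/s.
- robot.movej(angles): joint-space move.
- robot.move_gripper(opening): opening from 0.0 (shut) to 1.0 (fully open); the grip force is fixed at half the most; returns when the fingers have stopped.
- robot.dwell(seconds).
- robot.ik(position, orientation): joint angles nearest the present ones, or None.
- robot.grab_frame(name): name is "scene" or "side" or "wrist"; returns (picture, depth): 384x512x3 uint8, red, green, blue; 384x512 float32, m along the optical axis (not along the pixel's ray), 0 where there is no reading.
- robot.camera_info(name): a dict with "vfov" (degrees; the focal length in pixels is half the picture's height over the tangent of half this angle, whatever the lens; pixels are square), "cx", "cy" (the principal point, pixels), "view" (4x4, takes a point from world to camera coordinates); the wrist camera has in their place "T_tool_cam" (4x4, takes a point from camera to tool coordinates, whose origin is the TCP and whose axes are the flange's). Camera axes: x right, y down, z forward; pixel columns grow to the right and rows downward; lengths in m; the calibration is good to about 2 mm. A picture is of the moment at which its call begins: read the wrist's pose just before it. camera_info takes no time and is no camera call.
A pose or a line that the arm cannot do raises robot.Unreachable and nothing moves.
- robot.job_done(): hands the job in, once; it reports no verdict.
Readings, each from a call of its own:
- robot.read_t(): time.
- robot.read_qpos(): joint angles.
- robot.read_qvel(): joint speeds.
- robot.read_effort(): joint torques, N m.
- robot.read_position(): TCP position.
- robot.read_tcp_rot(): TCP orientation.
- robot.read_force(): force on the tool from outside, world axes, zero at the start.
- robot.read_ft_torque(): the same for the moment, N m.
- robot.read_grip_width(): opening from 0.0 (shut) to 1.0 (fully open).
Only numpy, scipy, OpenCV 4.12 (cv2) and the standard library are available. Lean on these libraries where they do the work, as an engineer would, in place of code of your own. Each camera call takes 0.05 s, during which the arm holds its last target.

## Working session

There is one attempt and no reset: what is moved stays moved. The work goes in short steps, each a Python script; the robot and the scene stay as the last script left them, time stands still between calls to the robot, and variables do not carry over. Pictures are saved under pics/ and viewed, and the job is handed in when it is done.

```bash
ls; mkdir -p pics
python3 - <<'E'
from rig import robot
import cv2,numpy as np
print(robot.read_t(),robot.read_position(),robot.read_tcp_rot())
for n in ["scene","side","wrist"]:
    im,d=robot.grab_frame(n); cv2.imwrite(f"pics/{n}0.png",im[:,:,::-1]); np.savez(f"pics/{n}0.npz",im=im,d=d)
    print(n,robot.camera_info(n),(d>0).mean())
E
```

```text
pics
0.0 [0.16413757 0.65419197 0.19961871] [[ 9.69907399e-01 -2.43473953e-01 -2.67527025e-04]
 [-2.43474060e-01 -9.69906019e-01 -1.64230867e-03]
 [ 1.40383313e-04  1.65802322e-03 -9.99998616e-01]]
scene {'vfov': 54.55875474838798, 'cx': 252.83651581383594, 'cy': 196.18131249654252, 'view': array([[-0.58685158, -0.80928909,  0.02562022,  0.27478377],
       [-0.39955463,  0.26192377, -0.87849418,  0.27809714],
       [ 0.70424521, -0.52578238, -0.47706558,  0.80186506],
       [ 0.        ,  0.        ,  0.        ,  1.        ]])} 0.995758056640625
side {'vfov': 52.216092159087154, 'cx': 255.37643236942736, 'cy': 199.57274899362864, 'view': array([[-0.97114363, -0.23796625,  0.01587822,  0.50118221],
       [-0.15215062,  0.56690797, -0.80960827,  0.15399206],
       [ 0.18365795, -0.78866179, -0.58675577,  1.09262008],
       [ 0.        ,  0.        ,  0.        ,  1.        ]])} 0.951629638671875
wrist {'vfov': 71.54613974829161, 'cx': 259.65776899797845, 'cy': 190.08856655719018, 'T_tool_cam': array([[ 6.66072828e-04, -9.53828835e-01, -3.00349979e-01,
         8.14833045e-02],
       [ 9.99999543e-01,  8.41134851e-04, -4.53558049e-04,
         3.09972810e-04],
       [ 6.85251580e-04, -3.00349540e-01,  9.53828960e-01,
        -1.84970579e-01],
       [ 0.00000000e+00,  0.00000000e+00,  0.00000000e+00,
         1.00000000e+00]])} 0.9960174560546875
```

View pics/scene0.png

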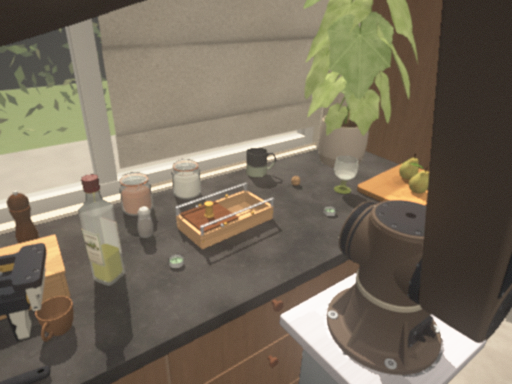

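View pics/side0.png

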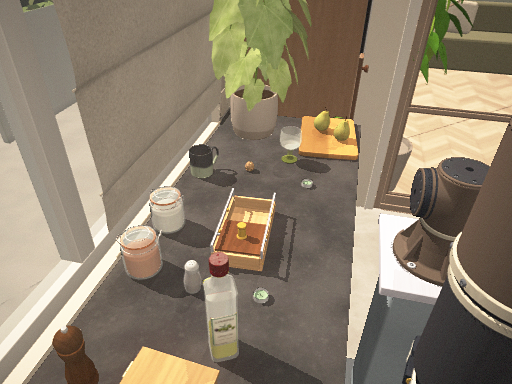

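View pics/wrist0.png

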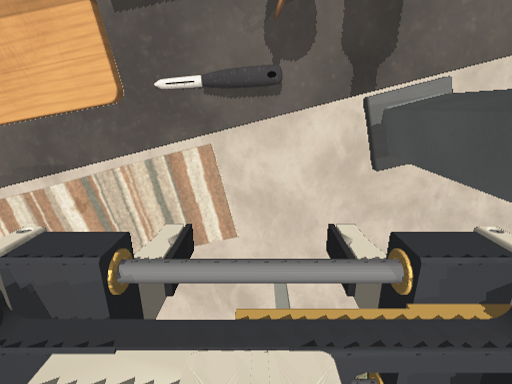

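The scene view shows the box at (225,215), tea lights at (176,262) and (331,211), and the walnut at (296,181). In the side view these are box (245,232), tea lights (261,296) and (307,184), and walnut (250,166). The bystanders are the bottle, the shaker left of the box, and the goblet at side (290,140). Next I measure their positions.

```bash
cat > h.py <<'E'
import numpy as np,cv2
from rig import robot
def K(info):
    return 192/np.tan(np.radians(info['vfov']/2)),info['cx'],info['cy']
def campose(n,T=None):
    i=robot.camera_info(n)
    if n!='wrist': return i,np.linalg.inv(i['view'])
    return i,T@i['T_tool_cam']
def tool():
    T=np.eye(4);T[:3,:3]=robot.read_tcp_rot();T[:3,3]=robot.read_position();return T
def cloud(n,d,T=None):
    i,C=campose(n,T);f,cx,cy=K(i)
    v,u=np.mgrid[:384,:512]
    P=np.stack([(u-cx)/f*d,(v-cy)/f*d,d],-1)
    return P@C[:3,:3].T+C[:3,3]
def ray(n,u,v,z,T=None):
    i,C=campose(n,T);f,cx,cy=K(i)
    r=C[:3,:3]@np.array([(u-cx)/f,(v-cy)/f,1]);o=C[:3,3]
    return o+r*(z-o[2])/r[2]
def down(yaw): # tool y (jaw) axis at angle yaw (deg) from world y... x-axis=(cos,sin)
    c,s=np.cos(np.radians(yaw)),np.sin(np.radians(yaw))
    return np.array([[c,s,0],[s,-c,0],[0,0,-1.]])
E
python3 - <<'E'
from h import *
for n in ['scene','side']:
    z=np.load(f'pics/{n}0.npz');im=z['im'];P=cloud(n,z['d'])
    f=K(robot.camera_info(n))[0];print(n,f)
    wins={'scene':dict(tlA=(160,245,195,278),tlB=(318,200,345,222),nut=(286,172,305,190),box=(165,180,280,250)),
     'side':dict(tlA=(248,284,276,310),tlB=(297,174,318,193),nut=(241,157,259,176),box=(200,185,285,275))}[n]
    bg=[]
    for k,(a,b,c,e) in wins.items():
        p=P[b:e,a:c].reshape(-1,3)
        zf=np.median(p[:,2]); 
        q=p[(p[:,2]>0.007)]
        print(k,'floor',zf.round(4),len(q),'mid',((q.max(0)+q.min(0))/2).round(4),'min',q.min(0).round(4),'max',q.max(0).round(4))
    im2=cv2.resize(im[170:290,150:310] if n=='scene' else im[170:290,190:350],None,fx=5,fy=5,interpolation=cv2.INTER_CUBIC)
    cv2.imwrite(f'pics/{n}zoom.png',im2[:,:,::-1])
E
```

```text
scene 372.3219335695196
tlA floor -0.0008 95 mid [0.0824 0.4112 0.3134] min [-0.2923  0.2512  0.007 ] max [0.4572 0.5711 0.6198]
tlB floor -0.0013 53 mid [0.0612 0.1484 0.3134] min [-0.2923 -0.2743  0.007 ] max [0.4147 0.5711 0.6198]
nut floor -0.0014 65 mid [0.1646 0.131  0.3137] min [-0.2923 -0.3091  0.0076] max [0.6215 0.5711 0.6198]
box floor 0.0018 3593 mid [0.2916 0.2462 0.3134] min [-0.2923 -0.0787  0.007 ] max [0.8756 0.5711 0.6198]
side 391.78149309557693
tlA floor 0.002 177 mid [0.3827 0.5711 0.3824] min [0.3095 0.2486 0.007 ] max [0.4558 0.8937 0.7578]
tlB floor 0.0024 74 mid [0.3609 0.3088 0.3824] min [ 0.3095 -0.276   0.007 ] max [0.4124 0.8937 0.7578]
nut floor 0.0024 74 mid [0.4692 0.2938 0.3834] min [ 0.3095 -0.3062  0.009 ] max [0.629  0.8937 0.7578]
box floor 0.0063 3743 mid [0.459  0.4079 0.3824] min [ 0.3095 -0.0778  0.007 ] max [0.6085 0.8937 0.7578]
```

View pics/scenezoom.png

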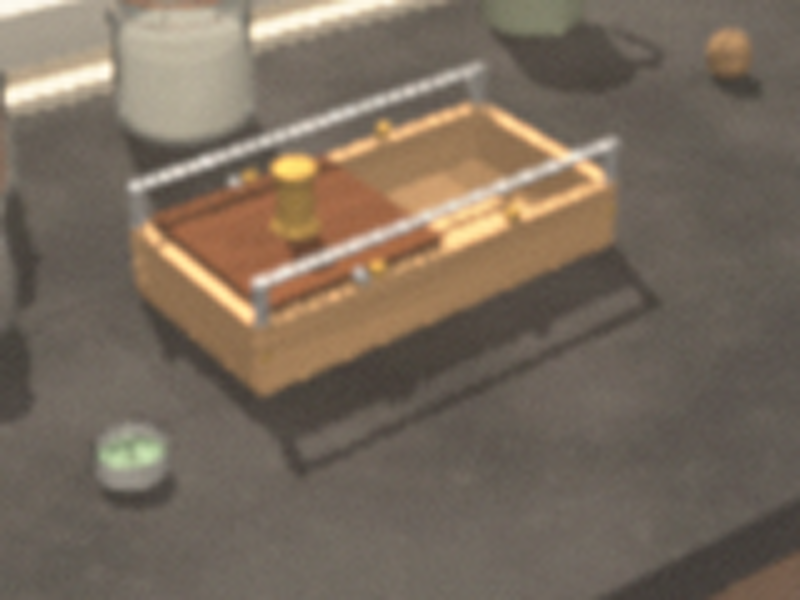

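View pics/sidezoom.png

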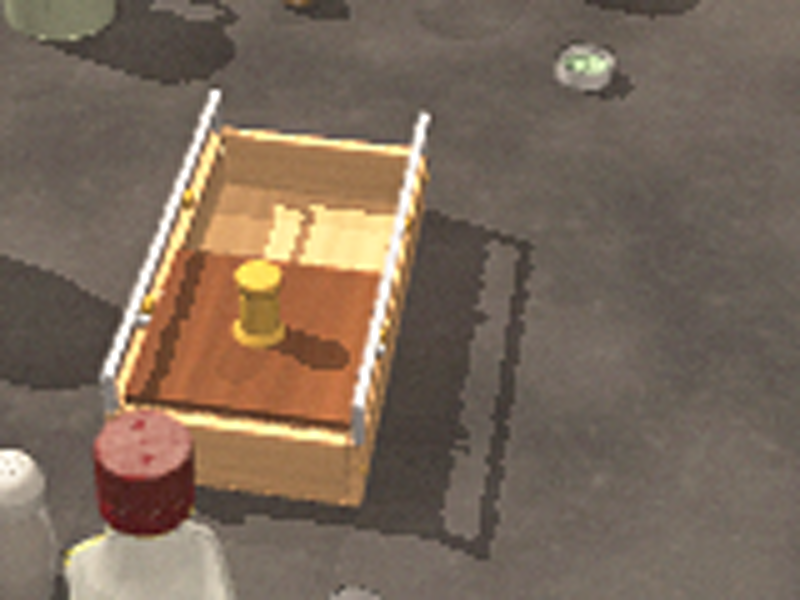

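Run:
```python
from h import *
for n in ['scene','side']:
    z=np.load(f'pics/{n}0.npz');im=z['im'];d=z['d'];P=cloud(n,d)
    wins={'scene':dict(tlA=(160,245,195,278),tlB=(318,200,345,222),nut=(286,172,305,190)),
     'side':dict(tlA=(248,284,276,310),tlB=(297,174,318,193),nut=(241,157,259,176))}[n]
    for k,(a,b,c,e) in wins.items():
        p=P[b:e,a:c].reshape(-1,3); p=p[d[b:e,a:c].ravel()>0]
        q=p[(p[:,2]>0.008)&(p[:,2]<.06)]
        lo,hi=np.percentile(q,[2,98],axis=0)
        print(n,k,len(q),'mid',((hi+lo)/2).round(4),'ext',(hi-lo).round(4),'zmax',hi[2].round(4))
        t=q[q[:,2]>hi[2]-.004]; print('   top mid',((t.max(0)+t.min(0))/2).round(4),len(t))
    a,b,c,e=dict(scene=(165,180,280,255),side=(190,185,285,275))[n]
    p=P[b:e,a:c].reshape(-1,3); col=im[b:e,a:c].reshape(-1,3).astype(float);ok=d[b:e,a:c].ravel()>0
    # box points: z 0.035..0.05 -> wall tops; strips 0.06..0.08 gray; 
    x0=(p[:,0]>.35)&(p[:,0]<.62)&(p[:,1]>-.15)&(p[:,1]<.22)&ok
    for nm,m in dict(walls=x0&(p[:,2]>.036)&(p[:,2]<.056),high=x0&(p[:,2]>.06)&(p[:,2]<.08),knob=x0&(p[:,2]>.083)&(p[:,2]<.105),all=x0&(p[:,2]>.02)&(p[:,2]<.08)).items():
        q=p[m]
        if len(q)<5: print(nm,len(q));continue
        r=cv2.minAreaRect(q[:,:2].astype(np.float32)); print(n,nm,len(q),np.round(r[0],4),np.round(r[1],4),round(r[2],2), 'z',q[:,2].mean().round(4))
        if nm=='knob': print(((q.max(0)+q.min(0))/2).round(4),q.max(0)-q.min(0))
```

```text
scene tlA 69 mid [0.4361 0.2706 0.0121] ext [0.0391 0.0375 0.008 ] zmax 0.0161
   top mid [0.4355 0.2708 0.0149] 27
scene tlB 40 mid [ 0.3952 -0.2528  0.012 ] ext [0.0384 0.0407 0.0075] zmax 0.0158
   top mid [ 0.3952 -0.252   0.0145] 15
scene nut 59 mid [ 0.6072 -0.2933  0.0203] ext [0.0275 0.0247 0.0225] zmax 0.0316
   top mid [ 0.6105 -0.2969  0.0305] 15
scene walls 1468 [0.5296 0.0592] [0.1393 0.2657] 4.37 z 0.0469
scene high 377 [0.5303 0.0582] [0.14   0.2653] 4.31 z 0.0698
scene knob 44 [0.5254 0.12  ] [0.0229 0.0227] 59.5 z 0.0891
[0.5272 0.1199 0.0882] [0.02489846 0.02389421 0.00828312]
scene all 2498 [0.5305 0.0588] [0.1419 0.2671] 3.98 z 0.0457
side tlA 151 mid [0.4374 0.2697 0.0131] ext [0.0349 0.039  0.0099] zmax 0.018
   top mid [0.4372 0.2696 0.0166] 34
side tlB 62 mid [ 0.3948 -0.2536  0.0133] ext [0.0343 0.0386 0.01  ] zmax 0.0183
   top mid [ 0.3953 -0.2528  0.0172] 16
side nut 73 mid [ 0.612  -0.2919  0.0231] ext [0.0308 0.0248 0.0271] zmax 0.0367
   top mid [ 0.613  -0.2924  0.0354] 10
side walls 1846 [0.5312 0.059 ] [0.1365 0.2695] 4.07 z 0.0502
side high 343 [0.5316 0.0592] [0.1367 0.264 ] 4.08 z 0.0726
side knob 62 [0.5264 0.1203] [0.0226 0.0229] 59.99 z 0.0915
[0.5269 0.1192 0.0896] [0.02382101 0.02376085 0.01140783]
side all 2598 [0.5311 0.059 ] [0.1376 0.2694] 3.82 z 0.0501
```

Run:
```python
from h import *
for n in ['scene','side']:
    z=np.load(f'pics/{n}0.npz');im=z['im'];d=z['d'];P=cloud(n,d)
    wins={'scene':dict(cap=(82,175,100,190),bottle=(80,190,125,285),shaker=(137,204,156,240),gob=(332,150,362,197)),
     'side':dict(cap=(207,252,230,277),bottle=(203,278,240,362),shaker=(182,258,204,296),gob=(278,122,302,168))}[n]
    for k,(a,b,c,e) in wins.items():
        p=P[b:e,a:c].reshape(-1,3); p=p[d[b:e,a:c].ravel()>0]
        q=p[(p[:,2]>0.012)&(p[:,2]<.3)]
        lo,hi=np.percentile(q,[3,97],axis=0)
        print(n,k,len(q),'mid',((hi+lo)/2).round(3),'lo',lo.round(3),'hi',hi.round(3))
    b={'scene':[(344,178),(343,189)],'side':[(290,158)]}[n]
    for u,v in b: print('gob base ray',ray(n,u,v,0).round(3))
```

```text
scene cap 270 mid [0.669 0.385 0.178] lo [0.464 0.327 0.084] hi [0.875 0.444 0.271]
scene bottle 3068 mid [0.66  0.38  0.125] lo [0.447 0.298 0.017] hi [0.874 0.461 0.233]
scene shaker 430 mid [0.651 0.264 0.051] lo [0.586 0.224 0.015] hi [0.716 0.303 0.087]
scene gob 833 mid [ 0.539 -0.492  0.068] lo [ 0.443 -0.612  0.018] hi [ 0.635 -0.373  0.119]
gob base ray [ 0.548 -0.496  0.   ]
gob base ray [ 0.486 -0.421  0.   ]
side cap 484 mid [0.506 0.318 0.159] lo [0.466 0.19  0.045] hi [0.546 0.445 0.274]
side bottle 2486 mid [0.478 0.445 0.123] lo [0.448 0.427 0.02 ] hi [0.507 0.463 0.226]
side shaker 462 mid [0.604 0.29  0.053] lo [0.587 0.276 0.015] hi [0.62  0.305 0.091]
side gob 536 mid [ 0.483 -0.417  0.07 ] lo [ 0.447 -0.463  0.018] hi [ 0.519 -0.372  0.123]
gob base ray [ 0.482 -0.426  0.   ]
```

```bash
cat >> h.py <<'E'
BY=4.1
c,s=np.cos(np.radians(BY)),np.sin(np.radians(BY))
BR=np.array([[c,-s],[s,c]]); BC=np.array([0.531,0.0590])
def box(x,y): return BC+BR@np.array([x,y])
A=np.array([.4365,.2703]); B=np.array([.395,-.253]); N=np.array([.6115,-.2925])
E
python3 - <<'E'
from h import *
def t(nm,xy,z,yaws):
    for y in yaws:
        q=robot.ik(np.array([xy[0],xy[1],z]),down(y)); print(nm,z,y,None if q is None else np.round(q,1))
t('pull',(.06,.44),.22,[-14,-86,0]); t('w1',(.32,.27),.22,[-86])
t('A',A,.004,[-86,94]);t('A',A,.15,[-86]);t('B',B,.004,[-86,94]);t('B',B,.15,[-86,94])
t('place',box(0,-.036),.15,[-86,94]);t('place',box(0,-.036),.012,[-86,94]);t('knob',box(0,.061),.056,[4,-176]);t('N',N,.012,[-86,94]);t('NP',box(0,.064),.15,[-86,94])
E
```

```text
pull 0.22 -14 [107.8  -2.7 -25.    0.  -67.7 -31.8]
pull 0.22 -86 [ 107.8   -2.7  -25.     0.   -67.7 -103.8]
pull 0.22 0 [107.8  -2.7 -25.    0.  -67.7 -17.8]
w1 0.22 -86 [ 67.4  -5.5 -27.5   0.  -68.  -63.4]
A 0.004 -86 [ 53.7  18.1 -33.3   0.  -38.6 -49.7]
A 0.004 94 [ 53.7  18.1 -33.3   0.  -38.6 130.3]
A 0.15 -86 [ 53.7   7.7 -23.7   0.  -58.7 -49.7]
B 0.004 -86 [ -8.5  14.7 -38.8   0.  -36.5  12.5]
B 0.004 94 [  -8.5   14.7  -38.8   -0.   -36.5 -167.5]
B 0.15 -86 [ -8.5   3.3 -28.6   0.  -58.   12.5]
B 0.15 94 [  -8.5    3.3  -28.6    0.   -58.  -167.5]
place 0.15 -86 [ 23.5   9.6 -21.3   0.  -59.1 -19.5]
place 0.15 94 [ 23.5   9.6 -21.3   0.  -59.1 160.5]
place 0.012 -86 [ 23.5  19.  -30.3   0.  -40.7 -19.5]
place 0.012 94 [ 23.5  19.  -30.3   0.  -40.7 160.5]
knob 0.056 4 [ 33.6  16.1 -27.1   0.  -46.9  60.4]
knob 0.056 -176 [  33.6   16.1  -27.1    0.   -46.9 -119.6]
N 0.012 -86 [ -9.1  29.9 -11.1   0.  -49.   13.1]
N 0.012 94 [  -9.1   29.9  -11.1    0.   -49.  -166.9]
NP 0.15 -86 [ 33.9  10.2 -20.5   0.  -59.3 -29.9]
NP 0.15 94 [ 33.9  10.2 -20.5   0.  -59.3 150.1]
```

Run:
```python
from h import *
robot.servo_line(np.array([.164,.42,.24]),speed=.3)
robot.goto(np.array([.32,.27,.2]),down(-86))
robot.servo_line(np.array([A[0],A[1],.15]),speed=.25)
robot.move_gripper(.65)
T=tool();im,d=robot.grab_frame('wrist');cv2.imwrite('pics/wA.png',im[:,:,::-1]);np.savez('pics/wA.npz',im=im,d=d,T=T)
P=cloud('wrist',d,T);m=(d>0)&(P[...,2]>.009)&(P[...,2]<.03)&(np.hypot(P[...,0]-A[0],P[...,1]-A[1])<.04)
q=P[m];print(m.sum(),((q.max(0)+q.min(0))/2).round(4),np.ptp(q,axis=0).round(4))
print(robot.read_t(),robot.read_grip_width(),robot.read_force(),T[:3,3],A)
```

```text
339 [0.4381 0.2694 0.0137] [0.0373 0.0377 0.0095]
3.4167 0.6513121616190197 [-0.0255493  -0.25457688 -0.54569658] [0.43652875 0.27026891 0.15004576] [0.4365 0.2703]
```

View pics/wA.png

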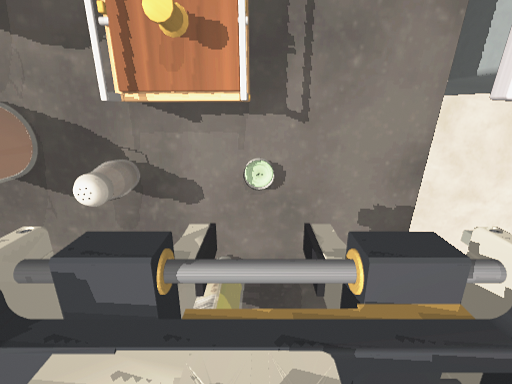

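The tea light sits centred at wrist pixel (259,174), and the depth extent of 37–38 mm matches its size. I'll grasp it and place it in the bay.

```bash
cat >> h.py <<'E'
def V(xy,z): return np.array([xy[0],xy[1],z])
E
python3 - <<'E'
from h import *
A=np.array([.4376,.2698])
robot.servo_line(V(A,.05),speed=.25); robot.servo_line(V(A,.005),speed=.08)
robot.move_gripper(.0); w=robot.read_grip_width(); print('w mm',w*88,robot.read_force())
if w*88<30: raise SystemExit
robot.servo_line(V(A,.15),speed=.2)
p=box(0,-.037)
robot.goto(V(p,.15),down(-86)); 
robot.servo_line(V(p,.05),speed=.2);
print('w mm',robot.read_grip_width()*88,robot.read_force())
robot.servo_line(V(p,.0125),speed=.06)
print(robot.read_position(),robot.read_force())
robot.move_gripper(.55)
robot.servo_line(V(p,.15),speed=.2)
T=tool();im,d=robot.grab_frame('wrist');cv2.imwrite('pics/wP.png',im[:,:,::-1])
im,d=robot.grab_frame('scene');cv2.imwrite('pics/sP.png',im[:,:,::-1]);print(robot.read_t())
E
```

```text
w mm 0.2158965969568233 [-0.34738447 -0.02748437 -0.43651585]
```

Run:
```python
from h import *
print(robot.read_position())
im,d=robot.grab_frame('wrist');cv2.imwrite('pics/m1.png',im[:,:,::-1])
im,d=robot.grab_frame('side');cv2.imwrite('pics/m2.png',cv2.resize(im[220:360,180:340],None,fx=4,fy=4)[:,:,::-1])
```

```text
[0.43761733 0.26979708 0.00499172]
```

View pics/m1.png

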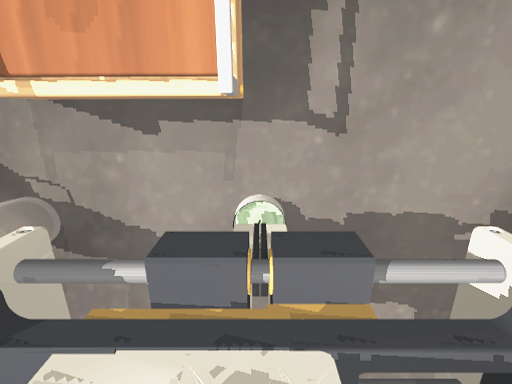

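View pics/m2.png

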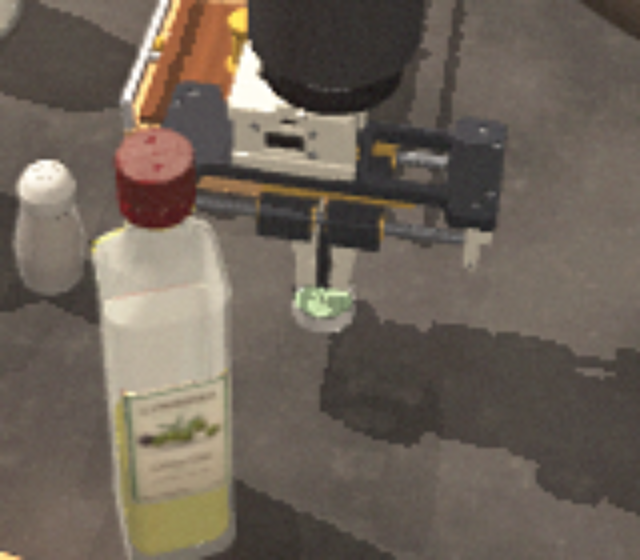

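Run:
```python
from h import *
T=tool()
for n in ['wrist','side','scene']:
    im,d=robot.grab_frame(n);P=cloud(n,d,T)
    m=(d>0)&(np.hypot(P[...,0]-.4376,P[...,1]-.27)<.06)&(P[...,2]>.006)&(P[...,2]<.03)
    g=(im[...,1].astype(int)>im[...,0]+12)&m
    q=P[m];t=P[g]; print(n,m.sum(),q.min(0).round(4),q.max(0).round(4),'green',g.sum(),t.mean(0).round(4) if g.any() else '',t.min(0).round(4),t.max(0).round(4))
    i,C=campose(n,T);f,cx,cy=K(i);c=np.linalg.inv(C)@np.append(T[:3,3],1);print('tcp px',cx+f*c[0]/c[2],cy+f*c[1]/c[2])
```

```text
wrist 1181 [0.4194 0.25   0.006 ] [0.4565 0.2879 0.0177] green 668 [0.4389 0.2636 0.009 ] [0.4201 0.2504 0.006 ] [0.4554 0.2851 0.0176]
tcp px 259.39623416937457 219.77441684390877
side 143 [0.418  0.2574 0.006 ] [0.4556 0.2893 0.0205] green 70 [0.4384 0.2686 0.0085] [0.4216 0.2578 0.0061] [0.4543 0.2819 0.016 ]
tcp px 260.3326193604527 296.2879192752287
scene 95 [0.4176 0.2517 0.006 ] [0.4565 0.2903 0.0145] green 28 [0.4418 0.2662 0.0074] [0.4296 0.2533 0.0061] [0.4525 0.2823 0.0137]
tcp px 175.65277483756196 261.5399624132435
```

Run:
```python
from h import *
T=tool();print(T)
im,d=robot.grab_frame('wrist');P=cloud('wrist',d,T)
for v in range(190,262,4): print(v,[tuple((P[v,u]*1000).round(0).astype(int)) for u in (252,259,264)],im[v,262])
cv2.imwrite('pics/z.png',cv2.resize(im[180:290,200:320],None,fx=5,fy=5)[:,:,::-1])
im,d=robot.grab_frame('side');P=cloud('side',d)
cv2.imwrite('pics/z2.png',cv2.resize(im[270:320,230:290],None,fx=10,fy=10,interpolation=0)[:,:,::-1])
for v in range(278,302,1): print(v,[tuple((P[v,u]*1000).round(0).astype(int)) for u in (257,260,263)],im[v,260])
```

```text
[[ 6.97614674e-02 -9.97563701e-01 -7.63141719e-06  4.37600046e-01]
 [-9.97563701e-01 -6.97614673e-02 -1.20044298e-05  2.69805505e-01]
 [ 1.14428045e-05  8.45027141e-06 -1.00000000e+00  5.00563957e-03]
 [ 0.00000000e+00  0.00000000e+00  0.00000000e+00  1.00000000e+00]]
190 [(np.int64(445), np.int64(248), np.int64(1)), (np.int64(439), np.int64(248), np.int64(0)), (np.int64(436), np.int64(247), np.int64(1))] [157 146 138]
194 [(np.int64(444), np.int64(251), np.int64(0)), (np.int64(439), np.int64(251), np.int64(1)), (np.int64(436), np.int64(251), np.int64(1))] [178 170 160]
198 [(np.int64(444), np.int64(252), np.int64(8)), (np.int64(439), np.int64(250), np.int64(11)), (np.int64(436), np.int64(251), np.int64(9))] [212 204 192]
202 [(np.int64(444), np.int64(252), np.int64(17)), (np.int64(439), np.int64(254), np.int64(9)), (np.int64(435), np.int64(254), np.int64(9))] [158 183 143]
206 [(np.int64(444), np.int64(257), np.int64(10)), (np.int64(439), np.int64(257), np.int64(8)), (np.int64(435), np.int64(257), np.int64(9))] [225 240 209]
210 [(np.int64(444), np.int64(261), np.int64(7)), (np.int6
[... 4956 characters left out ...]
, np.int64(7)), (np.int64(430), np.int64(275), np.int64(10))] [200 222 169]
298 [(np.int64(442), np.int64(286), np.int64(17)), (np.int64(437), np.int64(277), np.int64(7)), (np.int64(430), np.int64(274), np.int64(6))] [216 238 181]
299 [(np.int64(442), np.int64(287), np.int64(14)), (np.int64(434), np.int64(288), np.int64(18)), (np.int64(428), np.int64(285), np.int64(16))] [126 131 111]
300 [(np.int64(442), np.int64(287), np.int64(10)), (np.int64(435), np.int64(287), np.int64(12)), (np.int64(428), np.int64(284), np.int64(10))] [147 137 129]
301 [(np.int64(442), np.int64(287), np.int64(7)), (np.int64(434), np.int64(288), np.int64(10)), (np.int64(427), np.int64(287), np.int64(10))] [147 139 129]
```

View pics/z.png

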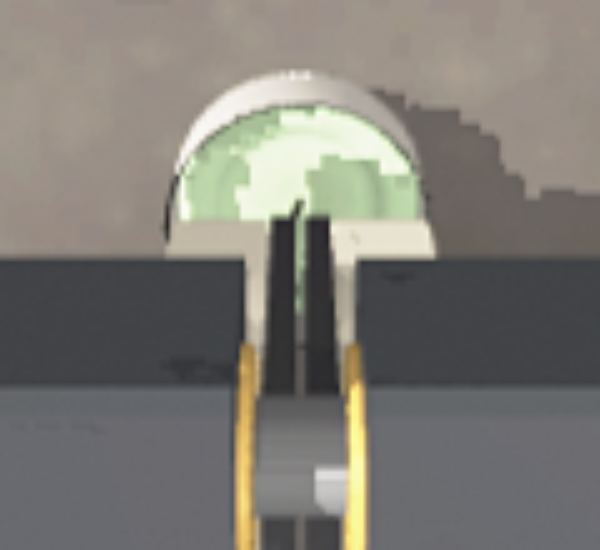

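View pics/z2.png

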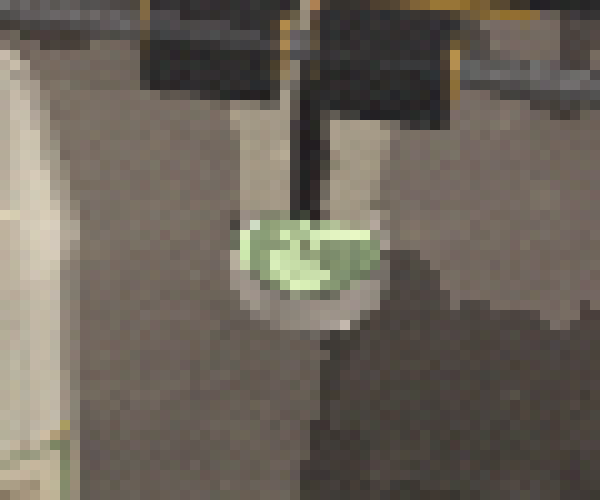

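The grip missed. The light has not moved, and both the wrist and side depth put the finger ends at z≈0.035 while the TCP reads 0.005. So the visible tips are about 30 mm short of the reported TCP. I'll open and descend in small steps with a force check to find the real tip height.

Run:
```python
from h import *
A=np.array([.4378,.2698])
robot.move_gripper(.65); f0=robot.read_force();print(f0,robot.read_grip_width())
T=tool()
im,d=robot.grab_frame('wrist');P=cloud('wrist',d,T);cv2.imwrite('pics/o.png',im[:,:,::-1])
m=(d>0)&(P[...,2]>.02)&(P[...,2]<.12)&(abs(P[...,0]-A[0])<.07)&(abs(P[...,1]-A[1])<.03)
q=P[m];print('low pts',np.percentile(q[:,2],[0,1,2,5,10]).round(4))
im,d=robot.grab_frame('side');P=cloud('side',d);cv2.imwrite('pics/o2.png',cv2.resize(im[260:320,220:300],None,fx=10,fy=10,interpolation=0)[:,:,::-1])
m=(d>0)&(P[...,2]>.02)&(P[...,2]<.12)&(abs(P[...,0]-A[0])<.07)&(abs(P[...,1]-A[1])<.03)
q=P[m];print('low pts',np.percentile(q[:,2],[0,1,2,5,10]).round(4))
z=.005
while z>-.024:
    z-=.004
    try: robot.servo_line(V(A,z),speed=.04)
    except Exception as e: print(z,repr(e));break
    f=robot.read_force()-f0;print(round(z,4),robot.read_position()[2].round(4),f.round(2))
    if abs(f[2])>4: break
```

```text
[ 0.43542569  0.54228907 -0.75912939] 0.648692127676541
low pts [0.0307 0.0355 0.0372 0.0414 0.0481]
low pts [0.0321 0.0341 0.0352 0.0386 0.0422]
0.001 0.0006 [-0.22 -1.32  0.63]
-0.003 -0.0033 [-0.84 -1.01  1.45]
-0.007 -0.0073 [-0.31 -0.31  1.82]
-0.011 -0.0113 [-0.74  0.3   0.79]
-0.015 -0.0153 [-0.43 -0.62  0.42]
-0.019 -0.0193 [-0.54 -0.96  1.52]
-0.023 -0.0233 [-0.39 -0.36  1.02]
-0.027 -0.0258 [-4.57 -0.97 17.12]
```

View pics/o2.png

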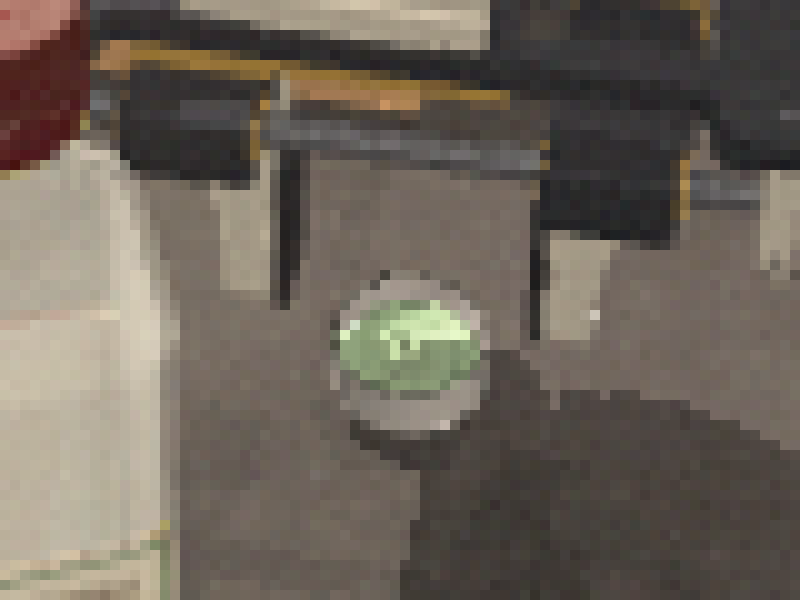

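View pics/o.png

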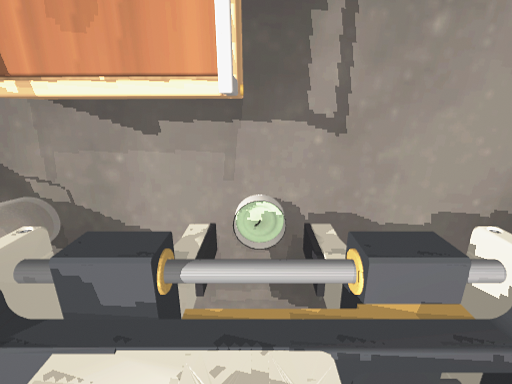

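Contact with the worktop came at TCP z ≈ −0.0255, so the real tips are about 25 mm behind the reported TCP. I'll treat that as a z offset. Before grasping, I'll measure how low the gripper body and finger blocks hang relative to the tips, for clearance at the guide strips.

```bash
cat >> h.py <<'E'
DZ=.0255  # real tips lie this far above reported TCP z
def tip(xy,z): return np.array([xy[0],xy[1],z-DZ])
E
python3 - <<'E'
from h import *
A=np.array([.4378,.2698])
robot.servo_line(tip(A,.003),speed=.05)
T=tool(); print(T[:3,3],robot.read_force())
for n in ['wrist','side','scene']:
    im,d=robot.grab_frame(n);P=cloud(n,d,T);cv2.imwrite(f'pics/q_{n}.png',im[:,:,::-1])
    L=(P-T[:3,3])@T[:3,:3]   # tool coords
    L[...,2]=-(L[...,2])-DZ   # height above tip
    for lo,hi in [(-130,-110),(-110,-90),(-90,-75),(-75,-60),(-60,-45),(-45,-30),(-30,-20),(20,30),(30,45),(45,60),(60,75),(75,90),(90,110),(110,130)]:
        m=(d>0)&(L[...,1]>lo/1e3)&(L[...,1]<hi/1e3)&(abs(L[...,0])<.05)&(L[...,2]>.012)&(L[...,2]<.15)
        q=L[m]
        if len(q)>4: print(n,(lo,hi),len(q),'h pct',np.percentile(q[:,2]*1e3,[1,5,20,50]).round(0))
E
```

```text
[ 0.43793866  0.27003074 -0.02238772] [-0.10479879 -0.25727517  0.82427581]
wrist (-90, -75) 4090 h pct [68. 70. 74. 81.]
wrist (-75, -60) 2697 h pct [ 76.  82.  85. 101.]
wrist (-60, -45) 7623 h pct [74. 79. 90. 92.]
wrist (-45, -30) 10466 h pct [18. 35. 79. 91.]
wrist (-30, -20) 3818 h pct [ 16.  33.  84. 106.]
wrist (20, 30) 3708 h pct [ 16.  33.  84. 104.]
wrist (30, 45) 9892 h pct [17. 34. 79. 91.]
wrist (45, 60) 7856 h pct [74. 79. 90. 92.]
wrist (60, 75) 2438 h pct [75. 81. 85. 96.]
wrist (75, 90) 3865 h pct [68. 70. 74. 80.]
side (-110, -90) 9 h pct [109. 109. 110. 110.]
side (-90, -75) 51 h pct [108. 109. 109. 110.]
side (-75, -60) 129 h pct [ 92. 103. 109. 110.]
side (-60, -45) 135 h pct [ 51.  80.  90. 103.]
side (-45, -30) 253 h pct [15. 20. 45. 91.]
side (-30, -20) 112 h pct [ 16.  22.  55. 110.]
side (20, 30) 99 h pct [ 18.  78.  84. 105.]
side (30, 45) 247 h pct [13. 19. 71. 91.]
side (45, 60) 214 h pct [37. 76. 90. 92.]
side (60, 75) 184 h pct [ 78.  82.  89. 109.]
side (75, 90) 232 h pct [ 73.  80. 101. 110.]
side (90, 110) 97 h pct [ 92.  95. 108. 110.]
scene (-110, -90) 15 h pct [ 96.  97. 106. 107.]
scene (-90, -75) 102 h pct [66. 71. 80. 90.]
scene (-75, -60) 51 h pct [ 72.  83. 100. 106.]
scene (-60, -45) 62 h pct [35. 72. 85. 90.]
scene (-45, -30) 148 h pct [16. 22. 53. 81.]
scene (-30, -20) 67 h pct [14. 23. 49. 86.]
scene (20, 30) 99 h pct [ 82.  93. 100. 105.]
scene (30, 45) 128 h pct [13. 15. 85. 90.]
scene (45, 60) 113 h pct [13. 18. 26. 89.]
scene (60, 75) 98 h pct [ 71.  74.  84. 107.]
scene (75, 90) 289 h pct [65. 67. 74. 87.]
scene (90, 110) 306 h pct [ 69.  71.  90. 100.]
```

View pics/q_side.png

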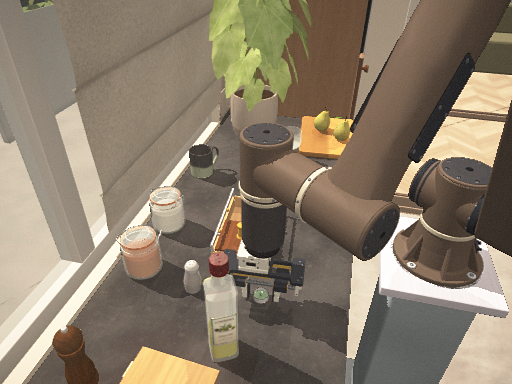

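View pics/q_wrist.png

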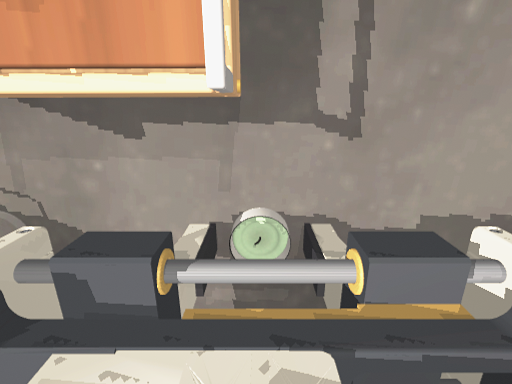

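Body bottom is about 66 mm above the real tips, which matches the stated geometry once shifted. Now grasp and place.

Run:
```python
from h import *
A=np.array([.4379,.2700])
print(robot.read_t())
robot.move_gripper(.0); w=robot.read_grip_width(); print('w mm',w*88,robot.read_force())
if w*88<30: raise SystemExit
robot.servo_line(tip(A,.13),speed=.25)
p=box(0,-.036)
print('w mm',robot.read_grip_width()*88)
robot.goto(tip(p,.13),down(-86)); 
robot.servo_line(tip(p,.05),speed=.2);
f0=robot.read_force();print('w mm',robot.read_grip_width()*88,f0)
robot.servo_line(tip(p,.0125),speed=.08)
print(robot.read_position(),robot.read_force()-f0)
robot.move_gripper(.55)
robot.servo_line(tip(p,.13),speed=.25)
T=tool();im,d=robot.grab_frame('wrist');cv2.imwrite('pics/wP.png',im[:,:,::-1]);np.savez('pics/wP.npz',im=im,d=d,T=T)
im,d=robot.grab_frame('side');cv2.imwrite('pics/sP.png',im[:,:,::-1]);print(robot.read_t())
```

```text
9.625
w mm 36.8074337839029 [0.68895042 0.2195555  0.29129931]
w mm 36.38624110432538
w mm 36.18989265144117 [0.37228128 0.73127461 0.57478858]
[ 0.53389819  0.02313778 -0.01263358] [-0.20413109 -0.37827107 -0.5743837 ]
14.175
```

View pics/wP.png

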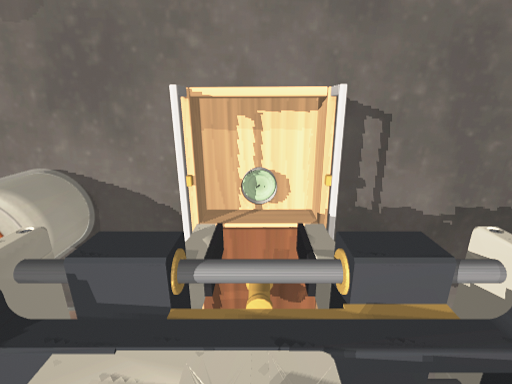

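The light stands upright in the bay at (259,185). Next is tea light B.

Run:
```python
from h import *
robot.goto(tip(B,.12),down(-86)); robot.move_gripper(.65)
T=tool();im,d=robot.grab_frame('wrist');cv2.imwrite('pics/wB.png',im[:,:,::-1])
P=cloud('wrist',d,T);m=(d>0)&(P[...,2]>.006)&(P[...,2]<.03)&(np.hypot(P[...,0]-B[0],P[...,1]-B[1])<.04)
q=P[m];mid=((q.max(0)+q.min(0))/2)[:2];print(m.sum(),mid.round(4),np.ptp(q,axis=0).round(4))
if np.hypot(*(mid-B))<.004: B=mid
robot.servo_line(tip(B,.04),speed=.25); f0=robot.read_force();robot.servo_line(tip(B,.003),speed=.08)
print(robot.read_position(),robot.read_force()-f0)
robot.move_gripper(0); w=robot.read_grip_width()*88;print(w)
if w<30: raise SystemExit
robot.servo_line(tip(B,.13),speed=.25)
p=box(0,-.091)
robot.goto(tip(p,.13),down(-86)); 
robot.servo_line(tip(p,.05),speed=.2);
f0=robot.read_force();print('w mm',robot.read_grip_width()*88,f0)
robot.servo_line(tip(p,.0125),speed=.08)
print(robot.read_position(),robot.read_force()-f0)
robot.move_gripper(.55)
robot.servo_line(tip(p,.13),speed=.25)
T=tool();im,d=robot.grab_frame('wrist');cv2.imwrite('pics/wP2.png',im[:,:,::-1])
P=cloud('wrist',d,T);x=((P[...,:2]-BC)@BR)
i=im.astype(int);g=(i[...,1]>i[...,0]+8)&(abs(x[...,0])<.06)&(x[...,1]<0)&(x[...,1]>-.13)
n,l,st,ce=cv2.connectedComponentsWithStats(g.astype(np.uint8))
for k in range(1,n):
    if st[k,4]>60: print(ce[k].round(0),st[k,4],(x[l==k].mean(0)).round(4),P[l==k][:,2].min().round(4),P[l==k][:,2].max().round(4))
print(robot.read_t())
```

```text
1067 [ 0.3966 -0.2537] [0.0375 0.0378 0.0118]
[ 0.39714553 -0.25391082 -0.02183504] [ 0.02991964 -0.0145458   0.13810958]
36.8062023088164
w mm 36.58567338205848 [ 0.22053061 -0.06688292 -0.16638894]
[ 0.53787558 -0.03169326 -0.01261819] [-0.33052428  0.52823174 -0.25616045]
[258. 184.] 623 [ 0.0018 -0.0929] 0.0092 0.0235
[257. 231.] 496 [ 0.0028 -0.0373] 0.0119 0.0236
21.4167
```

View pics/wP2.png

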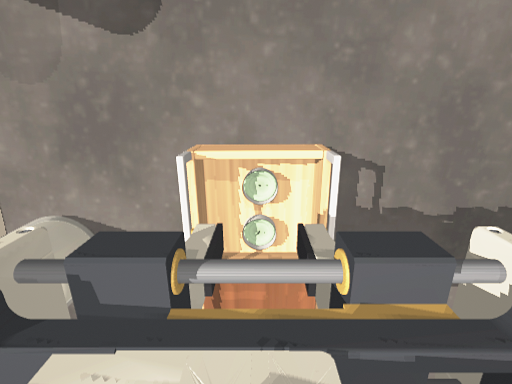

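Both lights stand upright in the bay, at box y ≈ −0.037 and −0.092, at pixels (257,231) and (258,184). Now the cover.

Run:
```python
from h import *
k=np.array([.5268,.1198]); R=down(BY)
print('knob in box',(k-BC)@BR)
robot.goto(tip(k,.15),R); robot.move_gripper(.55)
robot.servo_line(tip(k,.11),speed=.2)
T=tool();im,d=robot.grab_frame('wrist');cv2.imwrite('pics/wK.png',im[:,:,::-1])
P=cloud('wrist',d,T);m=(d>0)&(P[...,2]>.08)&(P[...,2]<.1)&(np.hypot(P[...,0]-k[0],P[...,1]-k[1])<.025)
q=P[m];print(m.sum(),((q.max(0)+q.min(0))/2).round(4) if len(q) else '',np.ptp(q,axis=0).round(4) if len(q) else '')
print(robot.read_t(),robot.read_position(),robot.read_force())
```

```text
knob in box [0.00015779 0.06094469]
889 [0.5278 0.118  0.0876] [0.0249 0.0241 0.0151]
23.2083 [0.52722716 0.11966214 0.08517885] [0.06488744 0.74980956 0.00279851]
```

View pics/wK.png

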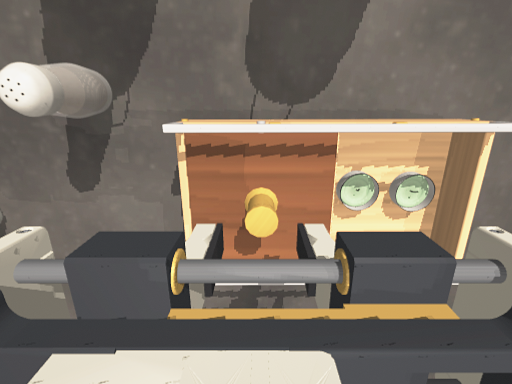

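Knob is centred between the fingers at (261,215). I'll grip, lift and check.

Run:
```python
from h import *
k=np.array([.5274,.1192])
robot.servo_line(tip(k,.057),speed=.12); f0=robot.read_force(); print(f0,robot.read_position())
robot.move_gripper(0); print('w',robot.read_grip_width()*88,robot.read_force(),robot.read_position())
robot.servo_line(tip(k,.057+.0125),speed=.05)
p=robot.read_position();print('w',robot.read_grip_width()*88,robot.read_force(),p)
im,d=robot.grab_frame('side');P=cloud('side',d);cv2.imwrite('pics/sK.png',cv2.resize(im[170:290,190:350],None,fx=5,fy=5)[:,:,::-1])
i=im.astype(int);x=(P[...,:2]-BC)@BR
m=(d>0)&(i[...,0]>i[...,2]*1.8)&(abs(x[...,0])<.04)&(x[...,1]>.0)&(x[...,1]<.11)&(P[...,2]<.075)&(P[...,2]>.03)
print('cover z',m.sum(),np.median(P[m][:,2]))
z=np.load('pics/side0.npz');im=z['im'];P=cloud('side',z['d']);i=im.astype(int);x=(P[...,:2]-BC)@BR
m=(z['d']>0)&(i[...,0]>i[...,2]*1.8)&(abs(x[...,0])<.04)&(x[...,1]>.0)&(x[...,1]<.11)&(P[...,2]<.075)&(P[...,2]>.03)
print('before z',m.sum(),np.median(P[m][:,2]),robot.read_t())
```

```text
[-0.20981357 -0.56078661  0.54468097] [0.52798564 0.11945301 0.03226378]
w 21.688382646655324 [-0.95662796  0.01154764  3.71030109] [0.52761896 0.11927666 0.03187795]
w 21.333339992143852 [ 1.36425785 -0.22620579 -2.14966289] [0.52752685 0.11927619 0.04427058]
cover z 408 0.06519111845759001
before z 699 0.053038640497896083 24.8083
```

View pics/sK.png

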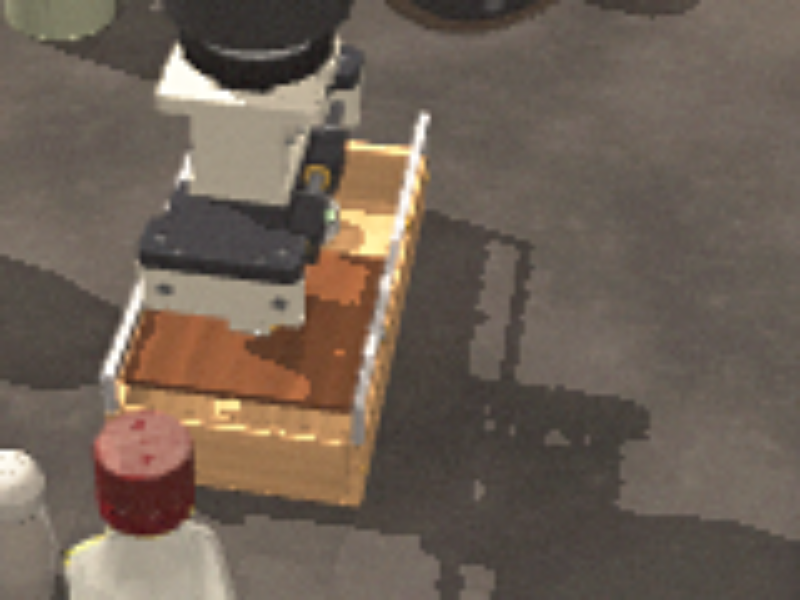

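Cover raised 12.2 mm (cover top went from 0.053 to 0.065). Now slide it across and feel for the end stop.

Run:
```python
from h import *
k=np.array([.5274,.1192]); dirn=-BR[:,1]; h=.057+.0125
f0=robot.read_force(); print(f0)
robot.servo_line(tip(k+dirn*.115,h),speed=.08)
print('115',(robot.read_force()-f0).round(2),robot.read_grip_width()*88)
s=.115
while s<.130:
    s+=.0015; robot.servo_line(tip(k+dirn*s,h),speed=.03)
    f=robot.read_force()-f0; p=robot.read_position()[:2]; print(round(s,4),'act',((p-k)@dirn).round(4),f.round(2),'boxy',((p-BC)@BR).round(4))
    if f[:2]@(-dirn)>7: break
print(robot.read_t(),robot.read_position())
```

```text
[ 1.13805096 -0.63555225 -1.66561714]
115 [ 3.25 -0.3   0.15] 21.520807376751904
0.1165 act 0.1163 [ 3.66  1.35 -0.49] boxy [ 0.0009 -0.056 ]
0.118 act 0.118 [ 3.66  0.76 -0.13] boxy [ 0.0009 -0.0577]
0.1195 act 0.1196 [ 3.57  1.74 -1.36] boxy [ 0.0009 -0.0593]
0.121 act 0.1211 [ 3.99  0.57 -0.95] boxy [ 0.0009 -0.0608]
0.1225 act 0.1226 [ 4.56  0.49 -0.17] boxy [ 0.0009 -0.0623]
0.124 act 0.1241 [ 3.91  1.61 -1.1 ] boxy [ 0.0009 -0.0638]
0.1255 act 0.1256 [4.04 1.2  0.18] boxy [ 0.0009 -0.0653]
0.127 act 0.1263 [ 2.26  5.86 -0.36] boxy [ 0.0009 -0.066 ]
0.1285 act 0.1265 [ 1.96 13.13 -0.34] boxy [ 0.001  -0.0662]
28.6417 [ 0.53671332 -0.00695685  0.04384837]
```

The end stop is felt at relative travel 0.1263. I'll back off 1.5 mm, lower and release.

Run:
```python
from h import *
k=np.array([.5274,.1192]); dirn=-BR[:,1]; h=.057+.0125
p=k+dirn*.1248
robot.servo_line(tip(p,h),speed=.03); print(robot.read_force())
robot.servo_line(tip(p,.0575),speed=.03); print(robot.read_force(),robot.read_position())
robot.move_gripper(.5); robot.dwell(.1)
robot.servo_line(tip(p,.13),speed=.2)
for n in ['side','scene']:
    im,d=robot.grab_frame(n);P=cloud(n,d);cv2.imwrite(f'pics/c_{n}.png',im[:,:,::-1])
    i=im.astype(int);x=(P[...,:2]-BC)@BR
    m=(d>0)&(i[...,0]>i[...,2]*1.8)&(abs(x[...,0])<.055)&(x[...,1]<.02)&(x[...,1]>-.125)&(P[...,2]<.075)&(P[...,2]>.03)
    print('cover z',m.sum(),np.median(P[m][:,2]),x[m].min(0),x[m].max(0))
print(robot.read_t())
```

```text
[ 4.5776281   1.14307369 -1.82776542]
[5.29638043 0.45452384 0.57143205] [ 0.53656046 -0.00542338  0.03193589]
cover z 1114 0.0527889138296459 [-0.05497471 -0.12463062] [0.05491508 0.00816372]
cover z 571 0.050215182046511764 [-0.05494863 -0.12492003] [0.05478925 0.00650585]
30.8167
```

View pics/c_side.png

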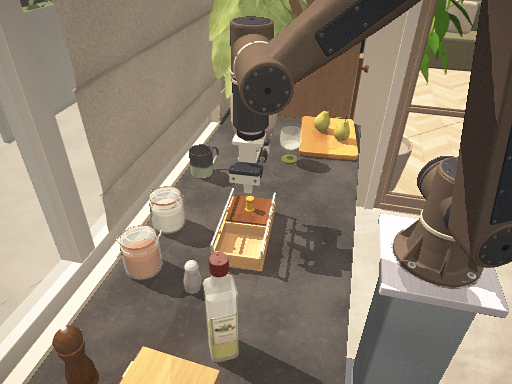

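View pics/c_scene.png

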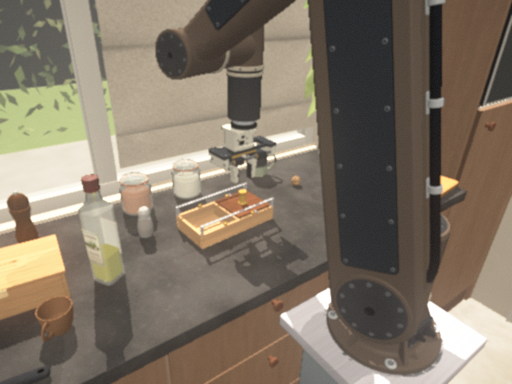

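Cover is down over the right bay (top at 0.0528, the same as its original low height). Now the walnut, with jaws along y so the body stays clear of the mug and goblet.

Run:
```python
from h import *
R=down(BY)
robot.goto(tip(N,.15),R); robot.move_gripper(.75)
T=tool();im,d=robot.grab_frame('wrist');cv2.imwrite('pics/wN.png',im[:,:,::-1])
P=cloud('wrist',d,T);m=(d>0)&(P[...,2]>.012)&(P[...,2]<.05)&(np.hypot(P[...,0]-N[0],P[...,1]-N[1])<.04)
q=P[m];print(m.sum(),q.min(0).round(4),q.max(0).round(4),((q.max(0)+q.min(0))/2).round(4))
z=np.load('pics/side0.npz');P=cloud('side',z['d']);w=P[148:178,188:215][z['d'][148:178,188:215]>0];w=w[(w[:,2]>.02)];print('mug',np.percentile(w,[5,95],axis=0).round(3))
print(robot.read_t())
```

```text
711 [ 0.5976 -0.3154  0.0121] [ 0.6301 -0.2823  0.0372] [ 0.6139 -0.2989  0.0246]
mug [[ 0.734 -0.273  0.026]
 [ 0.808 -0.194  0.094]]
32.6333
```

View pics/wN.png

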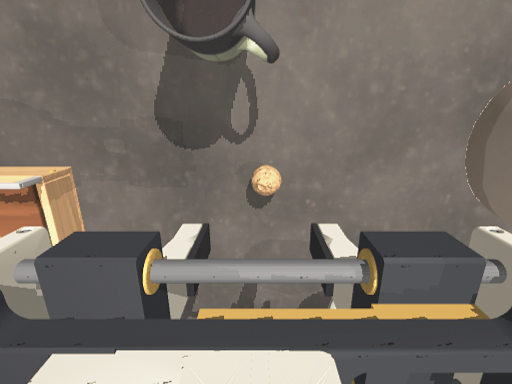

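Walnut is at (266,180), world ≈ (0.613, −0.298). I'll grasp it.

Run:
```python
from h import *
n=np.array([.613,-.2978]);R=down(BY)
robot.servo_line(tip(n,.05),speed=.2); f0=robot.read_force(); robot.servo_line(tip(n,.003),speed=.1)
print(robot.read_position(),robot.read_force()-f0)
robot.move_gripper(0); w=robot.read_grip_width()*88; print('w',w)
if w<25: raise SystemExit
robot.servo_line(tip(n,.15),speed=.25); print('w',robot.read_grip_width()*88)
p=box(0,.062)
robot.goto(tip(p,.15),R)
print('w',robot.read_grip_width()*88)
robot.servo_line(tip(p,.05),speed=.2); f0=robot.read_force()
robot.servo_line(tip(p,.0115),speed=.08); print(robot.read_position(),robot.read_force()-f0)
robot.move_gripper(.55); robot.dwell(.2)
robot.servo_line(tip(p,.2),speed=.25)
T=tool();im,d=robot.grab_frame('wrist');cv2.imwrite('pics/wE.png',im[:,:,::-1])
im,d=robot.grab_frame('side');cv2.imwrite('pics/sE.png',im[:,:,::-1]);P=cloud('side',d)
i=im.astype(int);x=(P[...,:2]-BC)@BR
m=(d>0)&(i[...,0]>i[...,2]*1.8)&(abs(x[...,0])<.055)&(x[...,1]<-.01)&(x[...,1]>-.125)&(P[...,2]<.075)&(P[...,2]>.03)
print('cover z',m.sum(),np.median(P[m][:,2]),robot.read_t(),robot.read_force())
```

```text
[ 0.61344506 -0.29793485 -0.02200938] [-1.15821277 -0.23993482  0.17268364]
w 32.9069993480426
w 32.41343094628361
w 32.904349726832905
[ 0.52690617  0.12101607 -0.0136395 ] [-0.03642032 -1.19617034 -0.35586888]
cover z 760 0.053216264636836486 39.8917 [ 0.34241241 -0.23823236 -0.11243569]
```

View pics/wE.png

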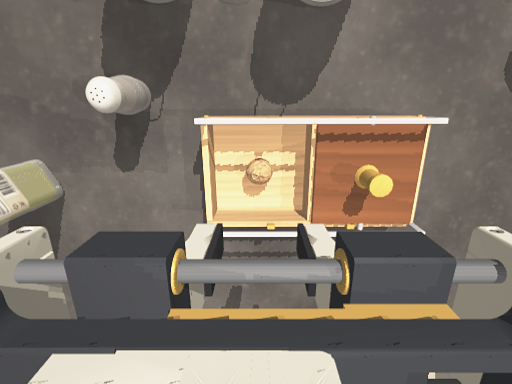

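View pics/sE.png

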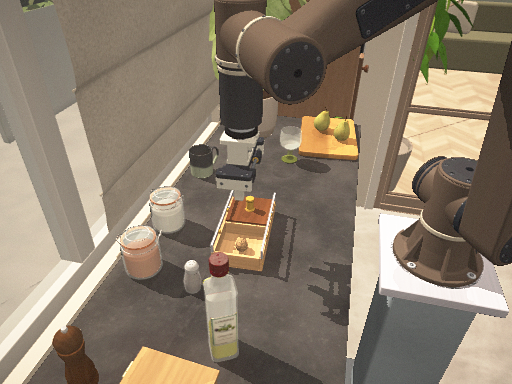

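The walnut rests in the left bay at wrist (259,170) and side (242,243). The cover is down over the right bay with the knob at (372,180), and the bystanders have not moved. Handing in.

Run:
```python
from rig import robot
robot.dwell(.5)
robot.job_done()
print(robot.read_t())
```

```text
the job is handed in; nothing more can be done
the job is handed in; nothing more can be done
```

I placed both tea lights in the right bay, lifted the cover over the stops and dropped it at the far end, and put the walnut in the left bay. I handed the job in at about 40 s of robot time; it gives no verdict, so success is judged only from my own checks.

**Last checks**
- **Tea lights:** both were upright in the right bay at box y ≈ −0.037 and −0.092 before covering. They are under the cover now, so I couldn't check them again.
- **Cover:** it was raised about 12 mm and slid until I felt the end stop. I backed off 1.5 mm and let it down. Its top is at 0.053 m, the same as when it was down at the start.
- **Walnut:** it lies near the middle of the left bay, and the gripper is about 0.2 m above and clear.
- **Bystanders:** the bottle, goblet and salt shaker look unmoved in the final pictures.

**What disagreed:** my first grasp closed on air. The real fingertips sit about 25.5 mm behind the reported TCP, contrary to the description. I found this from the depth images and a light touch of about 17 N on the worktop, then used that offset for the rest of the job. All other dimensions matched the description.

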